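# Refit the filter tubes and open the water

### The arm

A 6-joint arm with a two-finger parallel gripper is mounted at the origin on the work surface. World frame = base frame: x ahead of the robot, y to its left, z up, the work surface at z = 0. Lengths are in m, angles in rad, forces in N, time in s.
With the tool pointing down it reaches from about 0.35 to 0.725 m from the base axis. Payload 6 kg.
Tool frame: the origin (TCP) lies at the centre of the arm's flange, where the gripper is bolted on; the fingertips stand ahead of it and the grasp point (between the pads) lies 155 mm ahead of it (robot.tip_extent is the z of the fingertips in the tool frame, in m); z points along the fingers, y is the line along which they close (so a half turn about z gives the same grasp; the last joint's range is limited). The gripper opens to 85 mm and grips with 20 to 120 N. Pads are 22 mm wide; open, the fingers measure 114 mm over their backs; the gripper's body (76 mm by 85 mm) begins 54 mm behind the grasp point. The pads swing forward as they close: fully open they stand 13 mm farther back than shut.
Start: joints at [-0.976, 0.04, 0.085, 0, -1.615, -0.334], TCP at [0.155, -0.58, 0.405] pointing down, gripper open.
Joint ranges: [-2.56, 2.56], [-1.29, 2.01], [-1.08, 1.49], [-3.29, 1.98], [-2.81, -0.18], [-2.99, 2.99]. Speed limits (rad/s): [2.57, 2.57, 3.01, 3.14, 3.14, 3.14].

### API

Orientations are given as [roll, pitch, yaw] about the fixed x, y, z axes, in that order (R = Rz(yaw) Ry(pitch) Rx(roll)).
In Python, from rig import robot, snapshot, camera_params, hand_in gives the robot as it stands.
- The arm moves only by the tool drive_tool, never from a script. Its arguments are lists of equal length, an entry for each row: "slide": the shift along the tool's x, y, z in m, a list of three; "rotation": the turn, a rotation vector about the tool's x, y, z in rad, a list of three; "gripper": the finger opening in m, from 0 to 0.0854. In form: {"slide": [[dx, dy, dz], ...], "rotation": [[rx, ry, rz], ...], "gripper": [gripper, ...]}. A call has 1 to 12 rows; each row shifts and turns the commanded pose from where the row before left it, along the tool's axes as they then stand; what a row does not reach is not made up. A row lasts 1/8 s, in which the tool goes at most 62.5 mm and 10.7 degrees, less where a joint would pass 70% of its speed; a pose out of reach is approached as far as the arm can. A call with a gripper value outside its range is refused whole. The fingers move at their own pace and stop on an object; "newtons" is the grip in N (left out, the last holds). Time passes only in rows, so rows that do not move let the fingers close. It gives the time, the measured TCP pose, the force, the opening and the grip force at its end, in the units of the state.
- robot.get_obs(): the state, without advancing time (a new reading comes with each control period).
- snapshot(name): name is "scene" or "top" or "wrist"; returns the picture (480x640x3 uint8, blue, green, red); there is no depth.
- camera_params(name): a dict with "fx", "fy", "cx", "cy" (pixels), "k1" (the pictures are not rectified: a ray, as slopes to the right and down, at radius r is drawn at 1 + k1 r^2 times it, then the intrinsics apply), "world_to_cam" (4x4, takes a point from world to camera coordinates). Camera axes: x right, y down, z forward; pixel columns grow to the right and rows downward; lengths in m; the calibration is good to about 2 mm. A picture is of the moment at which its call begins: read the wrist's pose just before it. camera_params takes no time and is no camera call; for the wrist camera it gives the pose at the moment of the call.
- hand_in(): hands the job in; it is judged then, once.
The state is a dict: "t": time; "joints": joint angles; "joint_velocities": joint speeds; "joint_efforts": joint torques, N m; "position": TCP position; "ee_rot": TCP orientation; "contact_force": force on the tool from outside, world axes, zero at the start; "ft_torque": the same for the moment, N m; "gripper_width": finger opening in m; "gripper_force": force on a finger pad.
Only numpy, scipy, OpenCV 4.12 (cv2) and the standard library are available. Lean on these libraries where they do the work, as an engineer would, in place of code of your own. Each camera call takes 0.05 s, during which the arm holds its last target. There are 200 camera calls.

### The job

First swing the milk pan's handle, which sticks out across the front of the filter, inward so that it points straight back at the spice jars, leaving the pan standing in its round tray. Then push every filter tube lying on the counter fully home, past the seal until it bottoms, each into any free collet of the filter manifold, and only after that throw the valve lever on the manifold over to its left (open) stop. Do not disturb the jar, the spoon or the bowl, and do not tip the pan.

Things in the scene. Friction and masses are not known exactly. Their poses are not given: they have to be found in the camera images.
- pan_mid (a point): Steel milk pan, 136 mm across, 72 mm high, 0.55 kg, loose, standing in the round tray; this point is on its axis half-way up (36 mm above its base). Its x axis points along the handle, z up.
- pan_grip (a point): Point on the axis of the pan's black bar handle, 125 mm from the pan's axis and 62.5 mm above the pan's base. The handle bar is level, 18 mm wide, 13 mm thick, and reaches from 68 to 190 mm from the pan's axis. x axis outward along the handle.
- pan_tip (a point): Outer end of the pan's handle, 190 mm from the pan's axis, 62.5 mm above the pan's base.
- tray: Round aluminium tray fixed on the counter, 158 mm across; floor 4 mm thick, rim 12 mm high with 75 mm inner radius, so the pan (base radius 66 mm) turns in it with about 9 mm of play. Origin at the centre of its underside. Its x axis points straight away from the robot, towards the spice jars.
- manifold: Grey water-filter manifold fixed to the counter, block 68 mm deep, 250 mm wide, 90 mm high, with four white round bell-mouthed push-fit collets (34 mm across, 44 mm at the mouth, 40 mm long) in a row on the face towards the robot, 66 mm apart, axes level and 60 mm above the counter. Origin on the counter under the row's middle, 52 mm behind the collet mouths; x axis is the direction in which tubes are pushed in, z up.
- collet1 (a point): Centre of the mouth of collet 1 (counted from the left as the robot sees it). x axis points into the bore. The bell mouth is 27 mm wide and narrows over 13 mm to a bore of 17.8 mm; a tube let go in it droops a few degrees; a tube's end meets the seal 17 mm in, must then be pushed against about 6 N of drag, and bottoms 37 mm in. The seal stays where it is pushed. The collet floats on rubber, up to 4 mm sideways and up or down, at 1 N per mm.
- home1 (a point): Where a tube's middle is when the tube is bottomed in collet 1: on the collet's axis, 33 mm in front of its mouth. x axis as the collet's.
- collet2 (a point): Centre of the mouth of collet 2 (next to the right). x axis points into the bore. The bell mouth is 27 mm wide and narrows over 13 mm to a bore of 17.8 mm; a tube let go in it droops a few degrees; a tube's end meets the seal 17 mm in, must then be pushed against about 6 N of drag, and bottoms 37 mm in. The seal stays where it is pushed. The collet floats on rubber, up to 4 mm sideways and up or down, at 1 N per mm.
- home2 (a point): Where a tube's middle is when the tube is bottomed in collet 2: on the collet's axis, 33 mm in front of its mouth. x axis as the collet's.
- collet3 (a point): Centre of the mouth of collet 3 (next to the right). x axis points into the bore. The bell mouth is 27 mm wide and narrows over 13 mm to a bore of 17.8 mm; a tube let go in it droops a few degrees; a tube's end meets the seal 17 mm in, must then be pushed against about 6 N of drag, and bottoms 37 mm in. The seal stays where it is pushed. The collet floats on rubber, up to 4 mm sideways and up or down, at 1 N per mm.
- home3 (a point): Where a tube's middle is when the tube is bottomed in collet 3: on the collet's axis, 33 mm in front of its mouth. x axis as the collet's.
- collet4 (a point): Centre of the mouth of collet 4 (next to the right). x axis points into the bore. The bell mouth is 27 mm wide and narrows over 13 mm to a bore of 17.8 mm; a tube let go in it droops a few degrees; a tube's end meets the seal 17 mm in, must then be pushed against about 6 N of drag, and bottoms 37 mm in. The seal stays where it is pushed. The collet floats on rubber, up to 4 mm sideways and up or down, at 1 N per mm.
- home4 (a point): Where a tube's middle is when the tube is bottomed in collet 4: on the collet's axis, 33 mm in front of its mouth. x axis as the collet's.
- tube1_mid (a point): Middle of a loose rigid filter tube (it may be absent: None): white round tube 16 mm in diameter, 140 mm long, both ends alike, 50 g, with a grey square grip sleeve 26 x 26 mm, 36 mm long, at its middle. x axis along the tube. It lies on the counter on a flat of the sleeve, this point 13 mm above the counter.
- tube2_mid (a point): Middle of a loose rigid filter tube (it may be absent: None): white round tube 16 mm in diameter, 140 mm long, both ends alike, 50 g, with a grey square grip sleeve 26 x 26 mm, 36 mm long, at its middle. x axis along the tube. It lies on the counter on a flat of the sleeve, this point 13 mm above the counter.
- tube3_mid (a point): Middle of a loose rigid filter tube (it may be absent: None): white round tube 16 mm in diameter, 140 mm long, both ends alike, 50 g, with a grey square grip sleeve 26 x 26 mm, 36 mm long, at its middle. x axis along the tube. It lies on the counter on a flat of the sleeve, this point 13 mm above the counter.
- tube4_mid (a point): Middle of a loose rigid filter tube (it may be absent: None): white round tube 16 mm in diameter, 140 mm long, both ends alike, 50 g, with a grey square grip sleeve 26 x 26 mm, 36 mm long, at its middle. x axis along the tube. It lies on the counter on a flat of the sleeve, this point 13 mm above the counter.
- valve (a joint): Steel valve lever on top of the manifold, rad: 0 = closed, leaning to the robot's right (manifold -y); 1.0 = open, at its stop leaning to the left (manifold +y). Stays where it is left, light to move. Its pivot is midway along the manifold's top, 26 mm behind the manifold's origin (78 mm behind the collet mouths).
- valve_tip (a point): Tip of the valve lever, 65 mm from its pivot.
- jar: Bystander: loose amber glass jar with a steel cap, 60 mm across, 90 mm high; origin at its underside.
- spoon: Bystander: wooden spoon 240 mm long lying across behind the manifold.
- bowl: Bystander: white ceramic bowl, 100 mm across, 45 mm high; origin at its underside.
- pan: The milk pan of pan_mid itself; origin at the centre of its base, x axis along the handle.
Things that resemble listed ones, but are neither listed nor needed, are in the scene too. What is shaped like the part that bears tube2_mid but purple or yellow is not meant.

How it is judged:
By the outcome, as a careful person would: the job done as asked, in the order asked, and still so for the second after the job is handed in, with the robot touching nothing.
Of tube1, tube2, tube3, tube4 only 3 to 4 are there at a start; the rules pass over those that are not, and their reading is None.
At some moment in a run one of tube1, tube2, tube3, tube4 may be knocked a few centimetres aside while the robot is not near it.
Once in a run the grip may slacken for a moment while it holds something.
It also fails if it takes over 208 s, if anything falls off the work surface, if the arm or the gripper's body presses on something with over 40 N, if the wrist force passes 120 N, or if a joint passes its speed limit or range.

## Working session

There is one attempt and no reset: what is moved stays moved. The work goes in short steps, Python scripts to look and compute and a tool call to move; the robot and the scene stay as the last step left them, time stands still between calls to the robot, and variables do not carry over. Pictures are saved under pics/ and viewed, at most 14 in all, crops included, and the job is handed in when it is done.

Besides the shell and the picture viewer there is one more tool, called as a command line: name --argument value ..., lists and objects as JSON in quotes. drive_tool: Moves the arm, as the interface text tells. Its arguments: {"type":"object","properties":{"slide":{"type":"array","items":{"type":"array","items":{"type":"number"}}},"rotation":{"type":"array","items":{"type":"array","items":{"type":"number"}}},"gripper":{"type":"array","items":{"type":"number"}},"newtons":{"type":"number"}},"required":["slide","rotation","gripper"]}

```bash
mkdir -p pics; ls; python3 - <<'E'
from rig import robot,snapshot,camera_params
import cv2,numpy as np
np.set_printoptions(precision=4,suppress=True)
for n in ("scene","top"):
    cv2.imwrite(f"pics/{n}0.png",snapshot(n)); p=camera_params(n); print({k:v for k,v in p.items() if k!='world_to_cam'}); print(np.array(p['world_to_cam']))
print(robot.tip_extent,robot.get_obs())
E
```

```text
pics
{'fx': 591.6919428986736, 'fy': 591.6919428986736, 'cx': 323.64945635651753, 'cy': 232.56811248328518, 'k1': -0.045234036961596384}
[[-0.7869  0.6168  0.0181  0.3821]
 [ 0.4429  0.5851 -0.6793 -0.1194]
 [-0.4295 -0.5265 -0.7337  1.5433]
 [ 0.      0.      0.      1.    ]]
{'fx': 509.42393731113015, 'fy': 509.42393731113015, 'cx': 315.62641017702526, 'cy': 239.2516168006956, 'k1': 0.008594003649044377}
[[ 0.0013 -1.     -0.0091  0.0194]
 [-0.9961 -0.0005 -0.0885  0.5125]
 [ 0.0885  0.0092 -0.996   1.3004]
 [ 0.      0.      0.      1.    ]]
0.1734 {'t': 0.1, 'joints': array([-0.9763,  0.0408,  0.0839, -0.0004, -1.6155, -0.3337]), 'joint_velocities': array([-0.0016, -0.0018,  0.0025,  0.0014, -0.0011,  0.0004]), 'joint_efforts': array([ -0.0049, -36.9346,  34.8279,   6.9518,  -0.0046,   0.    ]), 'position': array([ 0.1548, -0.5797,  0.4037]), 'ee_rot': array([ 3.14  , -0.0002, -2.8808]), 'contact_force': array([ 0.2849, -0.8706,  0.5052]), 'ft_torque': array([-0.0176, -0.0216,  0.0605]), 'gripper_force': 0.0, 'gripper_width': 0.08505660003453527}
```

View pics/top0.png

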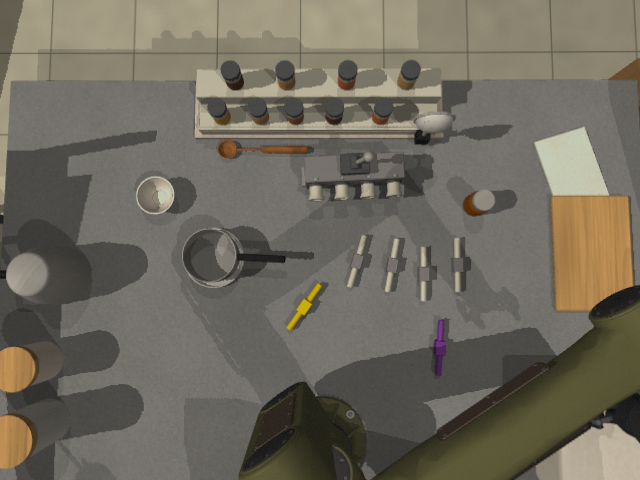

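View pics/scene0.png

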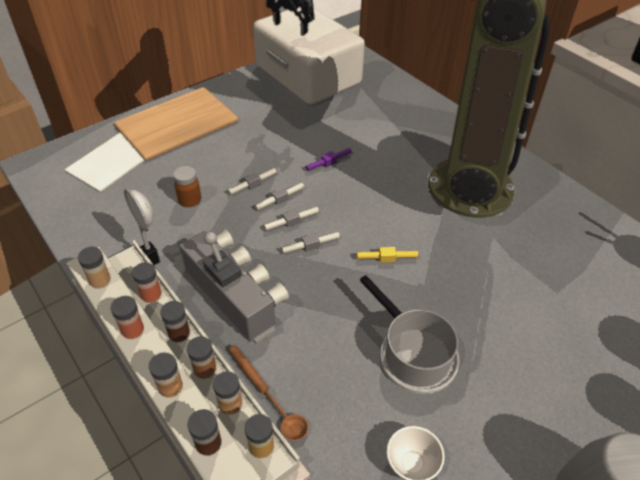

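Candidates for tubes (top): white/grey at (358,261), (394,265), (425,273), (458,264), all four meant. The yellow (305,306) and purple (440,348) ones are decoys. Pan at (212,257) with its handle to (285,259); collet mouths are at about (316..394,196).

```bash
cat > h.py <<'E'
from rig import robot,snapshot,camera_params,hand_in
import cv2,numpy as np
from scipy.spatial.transform import Rotation as R
np.set_printoptions(precision=4,suppress=True)
def ray(n,px,p=None):
    p=p or camera_params(n); W=np.array(p['world_to_cam'])
    px=np.atleast_2d(px).astype(float)
    d=cv2.undistortPoints(px[:,None],np.array([[p['fx'],0,p['cx']],[0,p['fy'],p['cy']],[0,0,1]]),np.array([p['k1'],0,0,0,0.]))[:,0]
    d=np.c_[d,np.ones(len(d))]@W[:3,:3]
    return -W[:3,:3].T@W[:3,3],d
def plane(n,px,z,p=None):
    c,d=ray(n,px,p); return c+d*((z-c[2])/d[:,2])[:,None]
def proj(n,P,p=None):
    p=p or camera_params(n); W=np.array(p['world_to_cam']); q=np.atleast_2d(P)@W[:3,:3].T+W[:3,3]
    s=q[:,:2]/q[:,2:]; s=s*(1+p['k1']*(s**2).sum(1))[:,None]
    return s*[p['fx'],p['fy']]+[p['cx'],p['cy']]
def pose():
    o=robot.get_obs(); return np.array(o['position']),R.from_euler('xyz',o['ee_rot'])
def down(yaw): return R.from_euler('xyz',[np.pi,0,yaw])
def go(P,Rt,p0=None,r0=None):
    """total slide (in current tool axes) and rotvec from measured pose to target"""
    p,r=(pose() if p0 is None else (p0,r0))
    return r.inv().apply(np.array(P)-p),(r.inv()*Rt).as_rotvec()
def tubes(n,img,roi,thr=150,z=0.013,p=None):
    """white half-tubes -> pair up"""
    x0,y0,x1,y1=roi
    hsv=cv2.cvtColor(img,cv2.COLOR_BGR2HSV)
    m=((hsv[...,2]>thr)&(hsv[...,1]<70)).astype(np.uint8); k=np.zeros_like(m);k[y0:y1,x0:x1]=m[y0:y1,x0:x1]
    cs,_=cv2.findContours(k,cv2.RETR_EXTERNAL,cv2.CHAIN_APPROX_NONE)
    out=[]
    for c in cs:
        a=cv2.contourArea(c)
        if a<30: continue
        (u,v),s,_=cv2.minAreaRect(c); out.append((u,v,*s,a))
    return np.array(sorted(out))
E
python3 - <<'E'
from h import *
im=cv2.imread('pics/top0.png')
t=tubes('top',im,(335,225,480,310)); print(t.round(1))
c=tubes('top',im,(300,170,410,215)); print('collets',c.round(1))
# handle: dark pixels
g=im.max(2); m=np.zeros_like(g); m[245:270,240:300]=(g[245:270,240:300]<35)
ys,xs=np.nonzero(m); print('handle',xs.min(),xs.max(),[ (x,ys[xs==x].mean()) for x in (250,265,280) if (xs==x).any()])
cv2.imwrite('pics/c1.png',cv2.resize(im[140:320,150:490],None,fx=2.3,fy=2.3,interpolation=cv2.INTER_CUBIC))
print(plane('top',[[212,257]],0.076),plane('top',[[285,259.5]],0.0665))
E
```

```text
[[351.2 277.2   3.9  19.3  56.5]
 [360.7 244.6   4.1  18.2  50.5]
 [388.  281.6   4.1  19.6  61.5]
 [394.2 247.9   4.3  18.6  61.5]
 [422.5 290.5  19.    3.   56. ]
 [423.  256.5  19.    4.   57.5]
 [456.5 247.5  19.    3.   49.5]
 [456.5 281.5  19.    3.   55.5]]
collets [[313.5 192.   12.    9.   93.5]
 [339.5 191.   12.    9.   92.5]
 [365.5 190.   12.    9.   89. ]
 [391.  188.    8.   12.   75.5]]
handle 240 284 [(250, np.float64(257.0)), (265, np.float64(257.6)), (280, np.float64(258.5))]
[[0.4633 0.2773 0.076 ]] [[0.4577 0.0961 0.0665]]
```

View pics/c1.png

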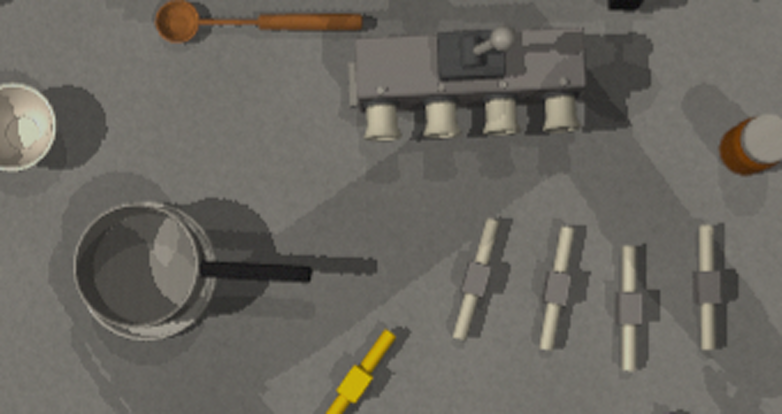

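The close crop confirms the choice: four white tubes with grey sleeves, the pan with its black handle pointing right, and the lever on the manifold leaning right (knob at (368,157)). Next I go above the pan for a closer look.

```bash
python3 - <<'E'
from h import *
p=camera_params('wrist'); W=np.array(p['world_to_cam']); P,r=pose()
T=np.eye(4);T[:3,:3]=r.as_matrix();T[:3,3]=P
print(p['fx'],p['k1'],'\n',np.linalg.inv(T)@np.linalg.inv(W))
print(go([0.44,0.17,0.42],down(-np.pi/2)))
E
```

```text
416.58034072187326 0.018141116978891786 
 [[ 0.0006 -0.9551 -0.2961  0.0746]
 [ 1.      0.0009 -0.0008  0.0003]
 [ 0.001  -0.2961  0.9551  0.0306]
 [ 0.      0.      0.      1.    ]]
(array([-0.4689,  0.6508, -0.0153]), array([ 0.0015,  0.0009, -1.31  ]))
```

drive_tool --slide '[[-0.036, 0.05, -0.001], [-0.036, 0.05, -0.001], [-0.036, 0.05, -0.001], [-0.036, 0.05, -0.001], [-0.036, 0.05, -0.001], [-0.036, 0.05, -0.001], [-0.036, 0.05, -0.001], [-0.036, 0.05, -0.001], [-0.036, 0.05, -0.001], [-0.036, 0.05, -0.001], [-0.036, 0.05, -0.001], [-0.036, 0.05, -0.001]]' --rotation '[[0, 0, 0], [0, 0, 0], [0, 0, 0], [0, 0, 0], [0, 0, 0], [0, 0, 0], [0, 0, 0], [0, 0, 0], [0, 0, 0], [0, 0, 0], [0, 0, 0], [0, 0, 0]]' --gripper '[0.085, 0.085, 0.085, 0.085, 0.085, 0.085, 0.085, 0.085, 0.085, 0.085, 0.085, 0.085]'

```text
t: 1.6
position: [0.4175, 0.1136, 0.4168]
ee_rot: [3.141, 0.001, -2.88]
contact_force: [0.3, -1.1, 0.3]
gripper_width: 0.0848
gripper_force: 0.0
```

drive_tool --slide '[[-0.036, 0.05, 0], [0, 0, 0], [0, 0, 0], [0, 0, 0], [0, 0, 0], [0, 0, 0], [0, 0, 0], [0, 0, 0], [0, 0, 0], [0, 0, 0]]' --rotation '[[0, 0, 0], [0, 0, -0.164], [0, 0, -0.164], [0, 0, -0.164], [0, 0, -0.164], [0, 0, -0.164], [0, 0, -0.164], [0, 0, -0.164], [0, 0, -0.164], [0, 0, 0]]' --gripper '[0.05, 0.05, 0.05, 0.05, 0.05, 0.05, 0.05, 0.05, 0.05, 0.05]'

```text
t: 2.85
position: [0.4392, 0.169, 0.4164]
ee_rot: [3.141, -0.0, -1.57]
contact_force: [0.2, 0.0, -0.1]
gripper_width: 0.0499
gripper_force: 0.0
```

```bash
python3 - <<'E'
from h import *
import pickle
im=snapshot('wrist'); p=camera_params('wrist')
cv2.imwrite('pics/w1.png',im); pickle.dump(p,open('w1.pkl','wb')); print(pose()[0],robot.get_obs()['ee_rot'],robot.get_obs()['t'])
E
```

```text
[0.4393 0.169  0.4164] [ 3.1411 -0.0001 -1.5721] 2.9
```

View pics/w1.png

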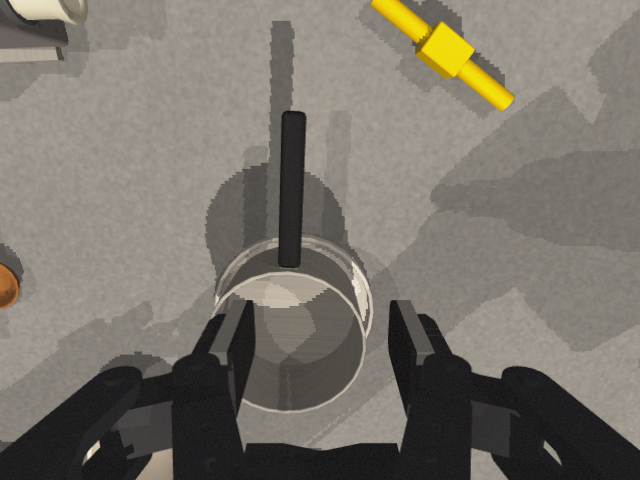

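The handle runs from (293,111) to (289,266). The pan rim's extremes are about (216,340), (365,341), (285,272) and (288,411).

```bash
python3 - <<'E'
from h import *
import pickle
p=pickle.load(open('w1.pkl','rb'))
h=plane('wrist',[[293.5,112],[289,266]],0.073,p); print(h)
r=plane('wrist',[[216,340],[365,341],[285,272],[288,411]],0.076,p); print(r, r.mean(0))
tr=plane('wrist',[[216,296],[372,302],[293,236]],0.012,p);print('tray',tr)
d=h[0]-h[1]; yaw=np.arctan2(d[1],d[0]); print(np.degrees(yaw),np.linalg.norm(d))
u=d/np.linalg.norm(d); c=h[0]-.19*u; print('axis',c); g=c+.125*u; print('grip',g)
E
```

```text
[[0.4599 0.0949 0.073 ]
 [0.466  0.2128 0.073 ]]
[[0.5285 0.2778 0.076 ]
 [0.4034 0.2789 0.076 ]
 [0.469  0.2167 0.076 ]
 [0.4698 0.349  0.076 ]] [0.4677 0.2806 0.076 ]
tray [[0.5432 0.2672 0.012 ]
 [0.3903 0.2738 0.012 ]
 [0.4666 0.2059 0.012 ]]
-92.93645239450595 0.11802960163992543
axis [0.4697 0.2846 0.073 ]
grip [0.4633 0.1598 0.073 ]
```

```bash
python3 - <<'E'
from h import *
print(go([0.4632,0.159,0.2215],down(np.radians(-92.9))))
E
```

```text
(array([ 0.01  , -0.0241,  0.1949]), array([ 0.0005, -0.0001,  0.0493]))
```

drive_tool --slide '[[0.01, -0.024, 0], [0, 0, 0.045], [0, 0, 0.045], [0, 0, 0.045], [0, 0, 0.03], [0, 0, 0.03], [0, 0, 0], [0, 0, 0], [0, 0, 0], [0, 0, 0]]' --rotation '[[0, 0, 0.049], [0, 0, 0], [0, 0, 0], [0, 0, 0], [0, 0, 0], [0, 0, 0], [0, 0, 0], [0, 0, 0], [0, 0, 0], [0, 0, 0]]' --gripper '[0.05, 0.05, 0.05, 0.05, 0.05, 0.05, 0.0, 0.0, 0.0, 0.0]' --newtons 20

```text
t: 4.15
position: [0.4635, 0.1591, 0.2228]
ee_rot: [-3.14, 0.001, -1.618]
contact_force: [-0.4, -1.1, 2.2]
gripper_width: 0.0176
gripper_force: 26.5
```

drive_tool --slide '[[-0.0003, -0.0084, 0], [-0.0003, -0.0084, 0], [-0.0003, -0.0084, 0], [-0.0003, -0.0084, 0], [-0.0003, -0.0084, 0], [-0.0003, -0.0084, 0], [-0.0003, -0.0084, 0], [-0.0003, -0.0084, 0], [-0.0003, -0.0084, 0], [-0.0003, -0.0084, 0], [-0.0003, -0.0084, 0], [-0.0003, -0.0084, 0]]' --rotation '[[0, 0, -0.0676], [0, 0, -0.0676], [0, 0, -0.0676], [0, 0, -0.0676], [0, 0, -0.0676], [0, 0, -0.0676], [0, 0, -0.0676], [0, 0, -0.0676], [0, 0, -0.0676], [0, 0, -0.0676], [0, 0, -0.0676], [0, 0, -0.0676]]' --gripper '[0, 0, 0, 0, 0, 0, 0, 0, 0, 0, 0, 0]'

```text
t: 5.65
position: [0.5557, 0.1938, 0.2229]
ee_rot: [-3.14, -0.001, -0.805]
contact_force: [-0.5, -0.3, 2.6]
gripper_width: 0.0174
gripper_force: 26.5
```

drive_tool --slide '[[-0.0003, -0.0084, 0], [-0.0003, -0.0084, 0], [-0.0003, -0.0084, 0], [-0.0003, -0.0084, 0], [-0.0003, -0.0084, 0], [-0.0003, -0.0084, 0], [-0.0003, -0.0084, 0], [-0.0003, -0.0084, 0], [-0.0003, -0.0084, 0], [-0.0003, -0.0084, 0], [-0.0003, -0.0084, 0], [-0.0003, -0.0084, 0]]' --rotation '[[0, 0, -0.0676], [0, 0, -0.0676], [0, 0, -0.0676], [0, 0, -0.0676], [0, 0, -0.0676], [0, 0, -0.0676], [0, 0, -0.0676], [0, 0, -0.0676], [0, 0, -0.0676], [0, 0, -0.0676], [0, 0, -0.0676], [0, 0, -0.0676]]' --gripper '[0, 0, 0, 0, 0, 0, 0, 0, 0, 0, 0, 0]'

```text
t: 7.15
position: [0.5937, 0.2845, 0.2229]
ee_rot: [-3.141, -0.002, 0.007]
contact_force: [0.3, -0.1, 1.2]
gripper_width: 0.0174
gripper_force: 26.4
```

drive_tool --slide '[[0, 0, 0], [0, 0, 0], [0, 0, 0], [0, 0, -0.03], [0, 0, -0.05], [0, 0, -0.05], [0, 0, -0.05], [0, 0, -0.05]]' --rotation '[[0, 0, 0], [0, 0, 0], [0, 0, 0], [0, 0, 0], [0, 0, 0], [0, 0, 0], [0, 0, 0], [0, 0, 0]]' --gripper '[0.05, 0.05, 0.05, 0.05, 0.05, 0.05, 0.05, 0.05]'

```text
t: 8.15
position: [0.5931, 0.2836, 0.4536]
ee_rot: [-3.141, -0.0, 0.004]
contact_force: [0.6, 0.8, 0.3]
gripper_width: 0.0504
gripper_force: 0.0
```

drive_tool --slide '[[-0.014, 0.048, 0], [-0.014, 0.048, 0], [-0.014, 0.048, 0], [-0.014, 0.048, 0], [-0.014, 0.048, 0], [-0.014, 0.048, 0], [-0.014, 0.048, 0], [-0.014, 0.048, 0], [0, 0, 0], [0, 0, 0]]' --rotation '[[0, 0, 0.007], [0, 0, 0], [0, 0, 0], [0, 0, 0], [0, 0, 0], [0, 0, 0], [0, 0, 0], [0, 0, 0], [0, 0, 0], [0, 0, 0]]' --gripper '[0.05, 0.05, 0.05, 0.05, 0.05, 0.05, 0.05, 0.05, 0.05, 0.05]'

```text
t: 9.4
position: [0.4806, -0.0998, 0.4517]
ee_rot: [-3.141, -0.0, -0.003]
contact_force: [0.6, 0.2, -1.0]
gripper_width: 0.05
gripper_force: 0.0
```

```bash
python3 - <<'E'
from h import *
import pickle
print(pose()[0])
im=snapshot('wrist'); p=camera_params('wrist'); pickle.dump(p,open('w2.pkl','wb')); cv2.imwrite('pics/w2.png',im)
t=snapshot('top'); cv2.imwrite('pics/t2.png',t)
s=cv2.resize(t[140:320,150:490],None,fx=1.8823,fy=1.8823)
cv2.imwrite('pics/w2c.png',np.vstack([cv2.resize(im,(400,300)),s[:300,:400]])) 
E
```

```text
[ 0.4806 -0.0998  0.4517]
```

View pics/w2.png

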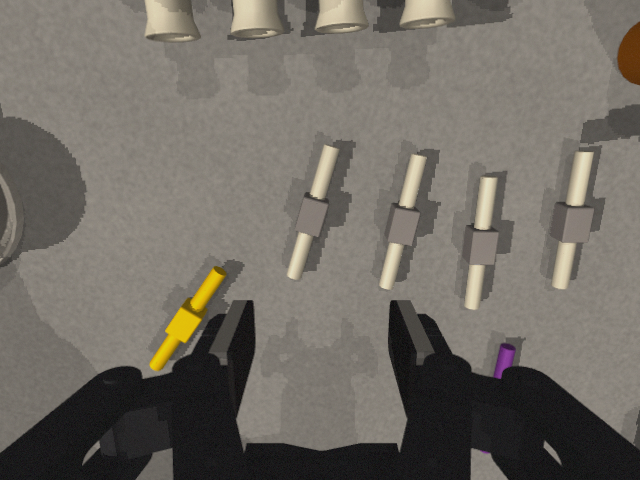

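View pics/t2.png

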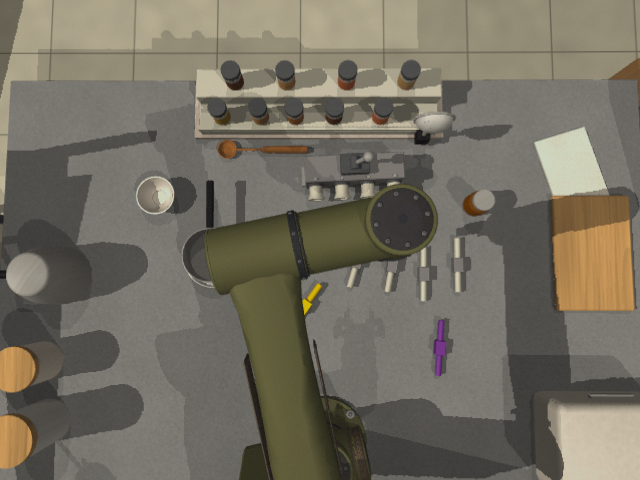

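Pan handle now points straight back (210,181–230 in top). In the wrist view the tubes' sleeves are at (312,215), (404,224), (481,244), (572,221), and the collet mouth ellipses at about (172,37), (257,33), (342,28), (427,21).

```bash
python3 - <<'E'
from h import *
import pickle
p=pickle.load(open('w2.pkl','rb')); im=cv2.imread('pics/w2.png')
m=plane('wrist',[[172,37.5],[257,33.5],[342,28],[426.5,21.5]],0.06,p); print('mouth',m); d=m[3]-m[0]; print(np.degrees(np.arctan2(d[1],d[0])),np.linalg.norm(d)/3, m.mean(0))
t=tubes('w',im,(270,130,610,320),140); t=t[t[:,4]>200]; print(t.round(1))
for i in range(0,len(t),2):
    q=plane('w',t[i:i+2,:2],0.014,p); a,b=q if q[0,0]>q[1,0] else q[::-1]
    print((a+b)/2,np.degrees(np.arctan2(*(a-b)[[1,0]])),np.linalg.norm(a-b))
E
```

```text
mouth [[ 0.6115  0.0178  0.06  ]
 [ 0.6145 -0.0489  0.06  ]
 [ 0.6183 -0.1155  0.06  ]
 [ 0.6226 -0.181   0.06  ]]
-86.81847938499052 0.06636683942531219 [ 0.6168 -0.0819  0.06  ]
[[295.2 257.8  17.   53.7 592. ]
 [323.  171.9  14.4  53.6 685.5]
 [390.7 265.6  14.8  47.8 590. ]
 [412.  180.9  15.7  53.6 722.5]
 [452.5 194.5  27.   27.  206.5]
 [473.5 285.8  49.   21.9 643. ]
 [484.8 203.   16.2  52.9 767. ]
 [523.1 197.6  37.5  50.5 632. ]
 [565.7 250.5  16.6  78.5 735. ]
 [579.2 178.1  17.5  56.  880. ]]
[ 0.4558 -0.0863  0.014 ] -18.015245274911326 0.0932999396979076
[ 0.447  -0.1796  0.014 ] -10.606115807285258 0.09000393042187654
[ 0.4287 -0.2442  0.014 ] 17.599597669074157 0.1026050904186999
[ 0.4716 -0.2799  0.014 ] -81.81335447801443 0.03732212912278766
[ 0.4562 -0.3495  0.014 ] -0.20302228353205604 0.07427766593071893
```

```bash
python3 - <<'E'
from h import *
import pickle
p=pickle.load(open('w2.pkl','rb'))
for n,e in dict(T1=[(330,148),(294,277)],T2=[(418,156),(386,287)],T3=[(488,178),(472,306)],T4=[(584,152),(562,287)]).items():
    a,b=plane('w',np.array(e),0.014,p); m=(a+b)/2; y=np.arctan2(*(a-b)[[1,0]])
    print(n,m,np.degrees(y),np.linalg.norm(a-b),go([m[0],m[1],0.177],down(y)))
E
```

```text
T1 [ 0.4565 -0.0888  0.014 ] -15.67033677907068 0.13795949628335571 (array([-0.0244, -0.0101,  0.2745]), array([-0.0002,  0.0004,  0.2719]))
T2 [ 0.4468 -0.1798  0.014 ] -10.237489689537709 0.13885628306886874 (array([-0.0339,  0.0808,  0.2745]), array([-0.0002,  0.0003,  0.177 ]))
T3 [ 0.425  -0.2611  0.014 ] -0.47331003597920795 0.13742940496116426 (array([-0.0555,  0.1621,  0.2745]), array([-0.0003,  0.0003,  0.0066]))
T4 [ 0.4483 -0.351   0.014 ] 1.1693030417167065 0.13972917187087674 (array([-0.0321,  0.2521,  0.2745]), array([-0.0003,  0.0003, -0.0221]))
```

drive_tool --slide '[[-0.0244, -0.0101, 0], [0, 0, 0.05], [0, 0, 0.05], [0, 0, 0.05], [0, 0, 0.05], [0, 0, 0.04], [0, 0, 0.0245], [0, 0, 0.01], [0, 0, 0], [0, 0, 0], [0, 0, 0], [0, 0, 0]]' --rotation '[[0, 0, 0.136], [0, 0, 0.136], [0, 0, 0], [0, 0, 0], [0, 0, 0], [0, 0, 0], [0, 0, 0], [0, 0, 0], [0, 0, 0], [0, 0, 0], [0, 0, 0], [0, 0, 0]]' --gripper '[0.05, 0.05, 0.05, 0.05, 0.05, 0.05, 0.05, 0.05, 0.0, 0.0, 0.0, 0.0]' --newtons 50

```text
t: 11.0
position: [0.4567, -0.0894, 0.1782]
ee_rot: [-3.141, -0.002, -0.274]
contact_force: [-0.1, 1.4, 3.0]
gripper_width: 0.0248
gripper_force: 51.3
```

```bash
python3 - <<'E'
from h import *
P,r=pose(); print(P, robot.get_obs()['gripper_width'])
ax=np.radians(3.2); m=np.array([0.6115,0.0178])+0*np.array([1,0])
u=np.array([np.cos(ax),np.sin(ax)])
pre=m-u*0.095
print(pre, go([*pre,0.223],down(ax)))
E
```

```text
[ 0.4567 -0.0894  0.1782] 0.024782569100323646
[0.5166 0.0125] (array([ 0.0302, -0.1144, -0.0446]), array([-0.0006, -0.0017, -0.3302]))
```

drive_tool --slide '[[0, 0, -0.03], [0, 0, -0.017], [0.015, -0.0572, 0], [0.015, -0.0572, 0], [0, 0, 0], [0, 0, 0], [0, 0, 0], [0, 0, 0]]' --rotation '[[0, 0, 0], [0, 0, 0], [0, 0, 0], [0, 0, 0], [0, 0, -0.11], [0, 0, -0.11], [0, 0, -0.11], [0, 0, 0]]' --gripper '[0, 0, 0, 0, 0, 0, 0, 0]'

```text
t: 12.0
position: [0.5162, 0.0124, 0.2241]
ee_rot: [-3.141, 0.0, 0.054]
contact_force: [-0.3, 0.8, -1.3]
gripper_width: 0.0251
gripper_force: 50.9
```

```bash
python3 - <<'E'
from h import *
import pickle
print(robot.get_obs())
im=snapshot('wrist'); p=camera_params('wrist'); pickle.dump(p,open('w3.pkl','wb')); cv2.imwrite('pics/w3.png',im)
E
```

```text
{'t': 12.0, 'joints': array([ 0.4144, -0.1311, -0.4119, -0.0003, -1.2901,  1.211 ]), 'joint_velocities': array([-0.0028, -0.0012, -0.0011,  0.0004, -0.0011, -0.0494]), 'joint_efforts': array([  0.0581, -26.9475,  33.6783,   6.757 ,   0.0002,   0.6242]), 'position': array([0.5162, 0.0124, 0.2241]), 'ee_rot': array([-3.1414,  0.0002,  0.0545]), 'contact_force': array([-0.3353,  0.7679, -1.3274]), 'ft_torque': array([ 0.0165,  0.0014, -0.0049]), 'gripper_force': 50.884366035461426, 'gripper_width': 0.025093816436147668}
```

View pics/w3.png

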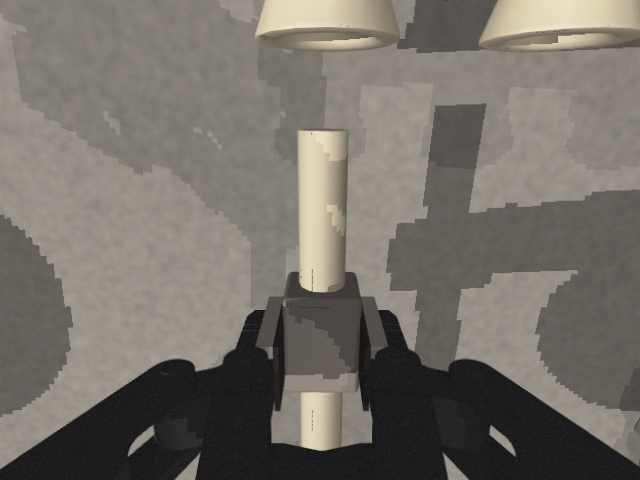

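Tube end at (323,130), collet 1 mouth ellipse spans columns 257–399 (centre about (328,39)): nearly aligned.

```bash
python3 - <<'E'
from h import *
import pickle
p=pickle.load(open('w3.pkl','rb')); P,r=pose()
q=plane('w',[(323,131),(321.5,440),(328,39),(561,41)],0.06,p); print(q); print(r.inv().apply(q-P))
E
```

```text
[[ 0.5864  0.016   0.06  ]
 [ 0.469   0.0101  0.06  ]
 [ 0.6123  0.016   0.06  ]
 [ 0.6151 -0.0515  0.06  ]]
[[ 0.0703  0.0002  0.1641]
 [-0.0472 -0.0002  0.1642]
 [ 0.0962  0.0016  0.1641]
 [ 0.0954  0.0691  0.1641]]
```

drive_tool --slide '[[0.01, 0.0015, 0], [0.01, 0, 0], [0.008, 0, 0], [0.006, 0, 0], [0.005, 0, 0], [0.005, 0, 0], [0.004, 0, 0], [0.004, 0, 0], [0.004, 0, 0], [0, 0, 0]]' --rotation '[[0, 0, 0], [0, 0, 0], [0, 0, 0], [0, 0, 0], [0, 0, 0], [0, 0, 0], [0, 0, 0], [0, 0, 0], [0, 0, 0], [0, 0, 0]]' --gripper '[0, 0, 0, 0, 0, 0, 0, 0, 0, 0]'

```text
t: 13.3
position: [0.5716, 0.0139, 0.2234]
ee_rot: [3.141, 0.004, 0.055]
contact_force: [-4.2, 0.0, 1.8]
gripper_width: 0.0249
gripper_force: 51.0
```

drive_tool --slide '[[0.003, 0, 0], [0.002, 0, 0], [0.002, 0, 0], [0, 0, 0]]' --rotation '[[0, 0, 0], [0, 0, 0], [0, 0, 0], [0, 0, 0]]' --gripper '[0, 0, 0, 0]'

```text
t: 13.8
position: [0.5784, 0.0142, 0.2233]
ee_rot: [3.141, 0.004, 0.055]
contact_force: [-6.5, 0.0, 0.9]
gripper_width: 0.0252
gripper_force: 51.0
```

drive_tool --slide '[[0.001, 0, 0], [0.001, 0, 0], [0.001, 0, 0], [0, 0, 0]]' --rotation '[[0, 0, 0], [0, 0, 0], [0, 0, 0], [0, 0, 0]]' --gripper '[0, 0, 0, 0]'

```text
t: 14.3
position: [0.5797, 0.0141, 0.2219]
ee_rot: [3.141, 0.011, 0.055]
contact_force: [-14.6, -0.4, 2.6]
gripper_width: 0.0249
gripper_force: 51.2
```

drive_tool --slide '[[0, 0, 0], [0, 0, 0], [0, 0, 0], [0, 0, -0.03], [0, 0, -0.05], [0, 0, -0.06], [0, 0, -0.06], [-0.03, 0.055, 0], [-0.03, 0.055, 0], [-0.03, 0.055, 0], [-0.03, 0.055, 0], [0, 0, 0]]' --rotation '[[0, 0, 0], [0, 0, 0], [0, 0, 0], [0, 0, 0], [0, 0, 0], [0, 0, 0], [0, 0, 0], [0, 0, 0.055], [0, 0, 0], [0, 0, 0], [0, 0, 0], [0, 0, 0]]' --gripper '[0.045, 0.045, 0.045, 0.045, 0.045, 0.045, 0.045, 0.045, 0.045, 0.045, 0.045, 0.045]'

```text
t: 15.8
position: [0.4637, -0.2095, 0.4253]
ee_rot: [3.141, -0.002, -0.004]
contact_force: [1.3, 0.9, -0.7]
gripper_width: 0.0453
gripper_force: 0.0
```

```bash
cat > look.py <<'E'
from h import *
import sys,pickle
n=sys.argv[1]
im=snapshot('wrist'); p=camera_params('wrist'); pickle.dump(p,open(n+'.pkl','wb')); cv2.imwrite(f'pics/{n}.png',im)
print(pose()[0],robot.get_obs()['ee_rot'],robot.get_obs()['t'])
hsv=cv2.cvtColor(im,cv2.COLOR_BGR2HSV)
m=((hsv[...,2]>175)&(hsv[...,1]<110)).astype(np.uint8)
m=cv2.morphologyEx(m,cv2.MORPH_OPEN,np.ones((5,5)))
cs,_=cv2.findContours(m,cv2.RETR_EXTERNAL,cv2.CHAIN_APPROX_NONE)
B=[]
for c in cs:
    if cv2.contourArea(c)<250: continue
    (u,v),_,_=cv2.minAreaRect(c); q=plane('w',[[u,v]],0.014,p)[0]
    if q[0]<0.56: B.append(q); print((round(u),round(v)),q[:2],cv2.contourArea(c))
for i in range(len(B)):
    for j in range(len(B)):
        a,b=B[i],B[j]; d=a-b; L=np.linalg.norm(d)
        if d[0]>0.03 and 0.07<L<0.105 and abs(np.arctan2(d[1],d[0]))<.8:
            mm=(a+b)/2; y=np.arctan2(d[1],d[0]); print('TUBE',mm[:2],np.degrees(y),L,go([mm[0],mm[1],0.178],down(y)))
E
python3 look.py w4
```

```text
[ 0.4647 -0.208   0.4249] [ 3.1415 -0.0016 -0.0028] 15.85
(372, 282) [ 0.3798 -0.2574] 482.0
(280, 260) [ 0.4034 -0.168 ] 455.5
(465, 259) [ 0.4038 -0.3472] 579.5
(377, 192) [ 0.4695 -0.2595] 646.5
(296, 168) [ 0.4922 -0.1852] 617.0
(476, 165) [ 0.4938 -0.3479] 756.0
(34, 120) [0.5333 0.0418] 612.0
TUBE [ 0.4247 -0.2585] -1.3130384387907457 0.08976857154414783 (array([-0.0403,  0.0505,  0.2468]), array([ 0.0001, -0.0016,  0.0201]))
TUBE [ 0.4478 -0.1766] -10.991544266217755 0.0904811609786008 (array([-0.0174, -0.0314,  0.2468]), array([-0.0001, -0.0016,  0.189 ]))
TUBE [ 0.4488 -0.3475] -0.42016062796439796 0.08999110900579187 (array([-0.0159,  0.1395,  0.2468]), array([ 0.0001, -0.0016,  0.0045]))
```

View pics/w4.png

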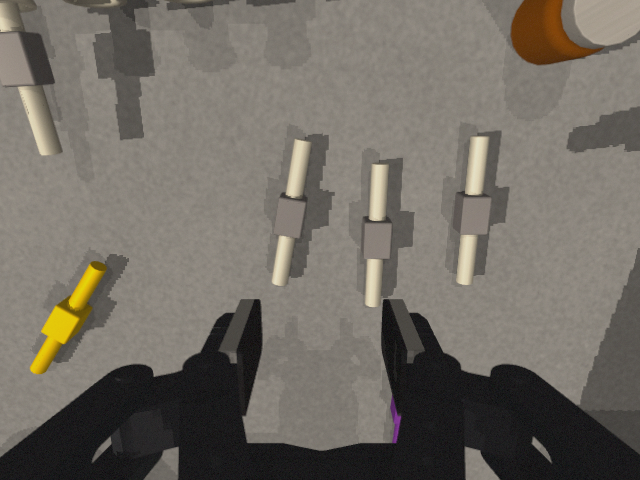

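Tube 1 sits in collet 1 at (20,60). The three others are untouched at sleeves (291,216), (377,239), (473,213). Picking T2.

drive_tool --slide '[[-0.0174, -0.03, 0], [0, 0, 0.05], [0, 0, 0.05], [0, 0, 0.05], [0, 0, 0.05], [0, 0, 0.03], [0, 0, 0.017], [0, 0, 0], [0, 0, 0], [0, 0, 0], [0, 0, 0], [0, 0, 0]]' --rotation '[[0, 0, 0.095], [0, 0, 0.095], [0, 0, 0], [0, 0, 0], [0, 0, 0], [0, 0, 0], [0, 0, 0], [0, 0, 0], [0, 0, 0], [0, 0, 0], [0, 0, 0], [0, 0, 0]]' --gripper '[0.045, 0.045, 0.045, 0.045, 0.045, 0.045, 0.045, 0.045, 0.0, 0.0, 0.0, 0.0]' --newtons 50

```text
t: 17.35
position: [0.449, -0.1765, 0.1791]
ee_rot: [-3.141, -0.003, -0.189]
contact_force: [0.6, 1.4, 6.4]
gripper_width: 0.0251
gripper_force: 50.6
```

drive_tool --slide '[[0, 0, -0.03], [0, 0, -0.017], [0, 0, 0], [0.0265, -0.0397, 0], [0.0265, -0.0397, 0], [0.0265, -0.0397, 0], [0, 0, 0], [0, 0, 0]]' --rotation '[[0, 0, 0], [0, 0, -0.123], [0, 0, -0.123], [0, 0, 0], [0, 0, 0], [0, 0, 0], [0, 0, 0], [0, 0, 0]]' --gripper '[0, 0, 0, 0, 0, 0, 0, 0]'

```text
t: 18.35
position: [0.5207, -0.0532, 0.224]
ee_rot: [-3.141, 0.001, 0.057]
contact_force: [-0.6, -0.9, -1.3]
gripper_width: 0.0253
gripper_force: 49.8
```

```bash
cat > mouth.py <<'E'
from h import *
import sys,pickle
n=sys.argv[1]
P,r=pose(); im=snapshot('wrist'); p=camera_params('wrist'); pickle.dump(p,open(n+'.pkl','wb')); cv2.imwrite(f'pics/{n}.png',im)
print(P,robot.get_obs()['ee_rot'],robot.get_obs()['gripper_width'])
hsv=cv2.cvtColor(im,cv2.COLOR_BGR2HSV)
m=((hsv[...,2]>150)&(hsv[...,1]<130)&(hsv[...,1]>25)).astype(np.uint8); m=cv2.morphologyEx(m,cv2.MORPH_OPEN,np.ones((5,5)))
cs,_=cv2.findContours(m,cv2.RETR_EXTERNAL,cv2.CHAIN_APPROX_NONE)
for c in cs:
    if cv2.contourArea(c)<400: continue
    x,y,w,h=cv2.boundingRect(c); 
    if y<5:   # collet: widest row gives the mouth ellipse
        s=c[:,0][c[:,0,1]>y+h-22]; u=(s[:,0].min()+s[:,0].max())/2; v=y+h-9
    else: u=x+w/2; v=y+1
    print((x,y,w,h),'tool xy',r.inv().apply(plane('w',[[u,v]],0.06,p)-P)[0][:2])
E
python3 mouth.py w5
```

```text
[ 0.5207 -0.0532  0.224 ] [-3.1415  0.0005  0.0561] 0.025095019819640352
(300, 395, 35, 56) tool xy [-0.027  -0.0014]
(286, 372, 64, 22) tool xy [-0.0169 -0.0011]
(112, 224, 58, 125) tool xy [ 0.04   -0.0595]
(297, 137, 47, 154) tool xy [ 0.0681 -0.0002]
(56, 114, 48, 71) tool xy [ 0.0747 -0.0734]
(510, 42, 99, 13) tool xy [0.0947 0.0692]
(318, 40, 60, 14) tool xy [0.0955 0.0079]
(75, 39, 47, 68) tool xy [ 0.0955 -0.0644]
(483, 0, 157, 46) tool xy [0.0962 0.0694]
(257, 0, 129, 41) tool xy [0.0978 0.    ]
(12, 0, 97, 32) tool xy [ 0.0998 -0.0746]
```

drive_tool --slide '[[0.01, 0.0017, 0], [0.01, 0, 0], [0.008, 0, 0], [0.006, 0, 0], [0.005, 0, 0], [0.005, 0, 0], [0.004, 0, 0], [0.004, 0, 0], [0.004, 0, 0], [0.004, 0, 0], [0, 0, 0]]' --rotation '[[0, 0, 0], [0, 0, 0], [0, 0, 0], [0, 0, 0], [0, 0, 0], [0, 0, 0], [0, 0, 0], [0, 0, 0], [0, 0, 0], [0, 0, 0], [0, 0, 0]]' --gripper '[0, 0, 0, 0, 0, 0, 0, 0, 0, 0, 0]'

```text
t: 19.77
position: [0.5801, -0.0517, 0.2234]
ee_rot: [3.141, 0.005, 0.056]
contact_force: [-7.4, -0.4, 0.8]
gripper_width: 0.025
gripper_force: 50.0
```

drive_tool --slide '[[0.001, 0, 0], [0.001, 0, 0], [0.001, 0, 0], [0, 0, 0]]' --rotation '[[0, 0, 0], [0, 0, 0], [0, 0, 0], [0, 0, 0]]' --gripper '[0, 0, 0, 0]'

```text
t: 20.27
position: [0.5829, -0.0516, 0.2233]
ee_rot: [3.141, 0.005, 0.056]
contact_force: [-8.0, -0.1, 1.0]
gripper_width: 0.025
gripper_force: 50.0
```

drive_tool --slide '[[0.001, 0, 0], [0.001, 0, 0], [0.001, 0, 0], [0.001, 0, 0], [0, 0, 0]]' --rotation '[[0, 0, 0], [0, 0, 0], [0, 0, 0], [0, 0, 0], [0, 0, 0]]' --gripper '[0, 0, 0, 0, 0]'

```text
t: 20.9
position: [0.5851, -0.0517, 0.2219]
ee_rot: [3.141, 0.013, 0.056]
contact_force: [-17.2, -0.7, 3.5]
gripper_width: 0.0247
gripper_force: 50.2
```

drive_tool --slide '[[0, 0, 0], [0, 0, 0], [0, 0, 0], [0, 0, -0.03], [0, 0, -0.05], [0, 0, -0.06], [0, 0, -0.06], [-0.031, 0.053, 0], [-0.031, 0.053, 0], [-0.031, 0.053, 0], [-0.031, 0.053, 0], [0, 0, 0]]' --rotation '[[0, 0, 0], [0, 0, 0], [0, 0, 0], [0, 0, 0], [0, 0, 0], [0, 0, 0], [0, 0, 0], [0, 0, 0.056], [0, 0, 0], [0, 0, 0], [0, 0, 0], [0, 0, 0]]' --gripper '[0.045, 0.045, 0.045, 0.045, 0.045, 0.045, 0.045, 0.045, 0.045, 0.045, 0.045, 0.045]'

```text
t: 22.4
position: [0.465, -0.2676, 0.4251]
ee_rot: [3.141, -0.002, -0.004]
contact_force: [0.7, 0.9, -0.5]
gripper_width: 0.045
gripper_force: 0.0
```

```bash
python3 look.py w6
```

```text
[ 0.4661 -0.2662  0.4247] [ 3.1414 -0.0013 -0.0027] 22.45
(312, 284) [ 0.3795 -0.2568] 425.0
(405, 261) [ 0.4035 -0.3469] 531.0
(314, 194) [ 0.4699 -0.2589] 587.0
(411, 167) [ 0.4939 -0.3473] 701.5
(43, 118) [ 0.5366 -0.0248] 617.5
TUBE [ 0.4247 -0.2579] -1.3747454855170518 0.090414098821322 (array([-0.0417, -0.0083,  0.2467]), array([ 0.0002, -0.0013,  0.0213]))
TUBE [ 0.4487 -0.3471] -0.31237901550416275 0.09040330234035923 (array([-0.0174,  0.0809,  0.2467]), array([ 0.0002, -0.0013,  0.0027]))
```

drive_tool --slide '[[-0.0417, -0.0075, 0], [0, 0, 0.05], [0, 0, 0.05], [0, 0, 0.05], [0, 0, 0.05], [0, 0, 0.03], [0, 0, 0.017], [0, 0, 0], [0, 0, 0], [0, 0, 0], [0, 0, 0], [0, 0, 0]]' --rotation '[[0, 0, 0.021], [0, 0, 0], [0, 0, 0], [0, 0, 0], [0, 0, 0], [0, 0, 0], [0, 0, 0], [0, 0, 0], [0, 0, 0], [0, 0, 0], [0, 0, 0], [0, 0, 0]]' --gripper '[0.045, 0.045, 0.045, 0.045, 0.045, 0.045, 0.045, 0.045, 0.0, 0.0, 0.0, 0.0]' --newtons 50

```text
t: 23.95
position: [0.4261, -0.2574, 0.1791]
ee_rot: [3.141, -0.003, -0.02]
contact_force: [0.1, 0.8, 6.5]
gripper_width: 0.0249
gripper_force: 50.5
```

drive_tool --slide '[[0, 0, -0.03], [0, 0, -0.017], [0.0357, -0.0439, 0], [0.0357, -0.0439, 0], [0.0357, -0.0439, 0], [0, 0, 0], [0, 0, 0]]' --rotation '[[0, 0, 0], [0, 0, -0.08], [0, 0, 0], [0, 0, 0], [0, 0, 0], [0, 0, 0], [0, 0, 0]]' --gripper '[0, 0, 0, 0, 0, 0, 0]'

```text
t: 24.82
position: [0.5242, -0.1194, 0.224]
ee_rot: [-3.141, 0.001, 0.06]
contact_force: [-0.5, -1.3, 0.3]
gripper_width: 0.0252
gripper_force: 49.8
```

```bash
python3 mouth.py w7
```

```text
[ 0.5242 -0.1194  0.224 ] [-3.1414  0.0004  0.0591] 0.025042512119651562
(286, 371, 58, 80) tool xy [-0.0166 -0.0022]
(113, 225, 56, 126) tool xy [ 0.0396 -0.0595]
(297, 137, 47, 155) tool xy [ 0.068  -0.0001]
(56, 115, 58, 83) tool xy [ 0.0744 -0.0719]
(299, 43, 79, 12) tool xy [0.0946 0.0052]
(513, 41, 90, 16) tool xy [0.0948 0.0688]
(75, 36, 48, 73) tool xy [ 0.0962 -0.0641]
(482, 0, 158, 48) tool xy [0.0956 0.0694]
(258, 0, 130, 42) tool xy [0.0975 0.0005]
(11, 0, 100, 33) tool xy [ 0.0995 -0.0744]
```

View pics/w7.png

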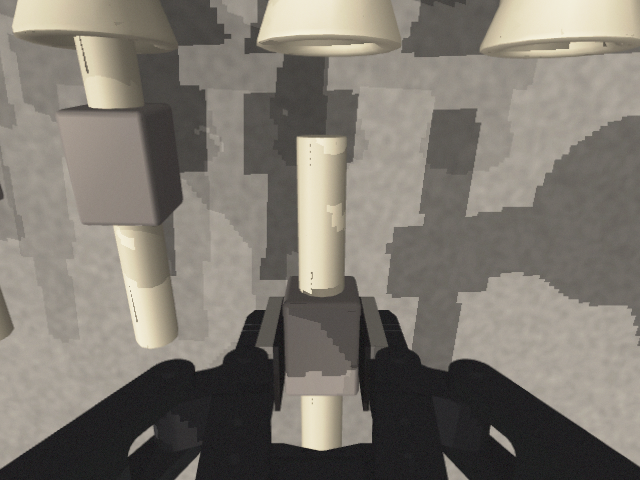

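Tube 3 held at columns 297–346 and the mouth of collet 3 spans 258–401: 2 mm to the right, as before. Tube 2 is seated at left.

drive_tool --slide '[[0.01, 0.0019, 0], [0.01, 0, 0], [0.008, 0, 0], [0.006, 0, 0], [0.005, 0, 0], [0.005, 0, 0], [0.004, 0, 0], [0.004, 0, 0], [0.004, 0, 0], [0.004, 0, 0], [0.003, 0, 0], [0, 0, 0]]' --rotation '[[0, 0, 0], [0, 0, 0], [0, 0, 0], [0, 0, 0], [0, 0, 0], [0, 0, 0], [0, 0, 0], [0, 0, 0], [0, 0, 0], [0, 0, 0], [0, 0, 0], [0, 0, 0]]' --gripper '[0, 0, 0, 0, 0, 0, 0, 0, 0, 0, 0, 0]'

```text
t: 26.38
position: [0.5865, -0.1179, 0.2234]
ee_rot: [3.141, 0.005, 0.059]
contact_force: [-7.5, -0.5, 0.2]
gripper_width: 0.0245
gripper_force: 50.1
```

drive_tool --slide '[[0.001, 0, 0], [0.001, 0, 0], [0.001, 0, 0], [0, 0, 0]]' --rotation '[[0, 0, 0], [0, 0, 0], [0, 0, 0], [0, 0, 0]]' --gripper '[0, 0, 0, 0]'

```text
t: 26.88
position: [0.588, -0.118, 0.2224]
ee_rot: [-3.142, 0.011, 0.059]
contact_force: [-14.6, -0.8, 2.5]
gripper_width: 0.0248
gripper_force: 50.2
```

drive_tool --slide '[[0, 0, 0], [0, 0, 0], [0, 0, 0], [0, 0, -0.03], [0, 0, -0.05], [0, 0, -0.06], [0, 0, -0.06], [-0.031, 0.053, 0], [-0.031, 0.053, 0], [-0.031, 0.053, 0], [-0.031, 0.053, 0], [0, 0, 0]]' --rotation '[[0, 0, 0], [0, 0, 0], [0, 0, 0], [0, 0, 0], [0, 0, 0], [0, 0, 0], [0, 0, 0], [0, 0, 0.059], [0, 0, 0], [0, 0, 0], [0, 0, 0], [0, 0, 0]]' --gripper '[0.045, 0.045, 0.045, 0.045, 0.045, 0.045, 0.045, 0.045, 0.045, 0.045, 0.045, 0.045]'

```text
t: 28.38
position: [0.4676, -0.3342, 0.4247]
ee_rot: [3.141, -0.001, -0.005]
contact_force: [1.3, -0.2, 0.5]
gripper_width: 0.0451
gripper_force: 0.0
```

```bash
python3 look.py w8
```

```text
[ 0.4687 -0.3327  0.4245] [ 3.1414 -0.0008 -0.0027] 28.425
(335, 263) [ 0.4035 -0.3462] 472.0
(337, 170) [ 0.4939 -0.3469] 643.0
(42, 117) [ 0.54   -0.0908] 604.5
TUBE [ 0.4487 -0.3465] -0.46283956690112804 0.09034475025795347 (array([-0.0201,  0.0139,  0.2465]), array([ 0.0002, -0.0008,  0.0054]))
```

drive_tool --slide '[[-0.0201, 0.0148, 0], [0, 0, 0.05], [0, 0, 0.05], [0, 0, 0.05], [0, 0, 0.05], [0, 0, 0.03], [0, 0, 0.017], [0, 0, 0], [0, 0, 0], [0, 0, 0], [0, 0, 0], [0, 0, 0]]' --rotation '[[0, 0, 0.005], [0, 0, 0], [0, 0, 0], [0, 0, 0], [0, 0, 0], [0, 0, 0], [0, 0, 0], [0, 0, 0], [0, 0, 0], [0, 0, 0], [0, 0, 0], [0, 0, 0]]' --gripper '[0.045, 0.045, 0.045, 0.045, 0.045, 0.045, 0.045, 0.045, 0.0, 0.0, 0.0, 0.0]' --newtons 50

```text
t: 29.92
position: [0.4503, -0.3462, 0.1793]
ee_rot: [3.14, -0.003, -0.004]
contact_force: [0.5, 1.3, 6.1]
gripper_width: 0.0254
gripper_force: 50.7
```

drive_tool --slide '[[0, 0, -0.03], [0, 0, -0.017], [0.0291, -0.0513, 0], [0.0291, -0.0513, 0], [0.0291, -0.0513, 0], [0, 0, 0], [0, 0, 0]]' --rotation '[[0, 0, 0], [0, 0, -0.065], [0, 0, 0], [0, 0, 0], [0, 0, 0], [0, 0, 0], [0, 0, 0]]' --gripper '[0, 0, 0, 0, 0, 0, 0]'

```text
t: 30.8
position: [0.5273, -0.187, 0.2242]
ee_rot: [-3.141, 0.0, 0.061]
contact_force: [-0.4, -1.4, -0.5]
gripper_width: 0.0247
gripper_force: 49.9
```

```bash
python3 mouth.py w9
```

```text
[ 0.5273 -0.187   0.2242] [-3.1415  0.0002  0.0601] 0.024804400068319434
(300, 397, 36, 54) tool xy [-0.028 -0.001]
(286, 372, 61, 24) tool xy [-0.0171 -0.0015]
(109, 224, 57, 124) tool xy [ 0.0399 -0.0605]
(297, 140, 47, 154) tool xy [0.067  0.0001]
(52, 114, 58, 78) tool xy [ 0.0746 -0.0729]
(305, 41, 67, 14) tool xy [0.0951 0.0054]
(71, 38, 47, 69) tool xy [ 0.0957 -0.0653]
(252, 0, 130, 42) tool xy [ 0.0975 -0.001 ]
(6, 0, 98, 32) tool xy [ 0.0997 -0.0759]
```

drive_tool --slide '[[0.01, 0.0007, 0], [0.01, 0, 0], [0.008, 0, 0], [0.006, 0, 0], [0.005, 0, 0], [0.005, 0, 0], [0.004, 0, 0], [0.004, 0, 0], [0.004, 0, 0], [0.004, 0, 0], [0.003, 0, 0], [0, 0, 0]]' --rotation '[[0, 0, 0], [0, 0, 0], [0, 0, 0], [0, 0, 0], [0, 0, 0], [0, 0, 0], [0, 0, 0], [0, 0, 0], [0, 0, 0], [0, 0, 0], [0, 0, 0], [0, 0, 0]]' --gripper '[0, 0, 0, 0, 0, 0, 0, 0, 0, 0, 0, 0]'

```text
t: 32.35
position: [0.5894, -0.1843, 0.2235]
ee_rot: [-3.141, 0.005, 0.06]
contact_force: [-6.6, -0.7, 1.5]
gripper_width: 0.025
gripper_force: 50.2
```

drive_tool --slide '[[0.001, 0, 0], [0.001, 0, 0], [0.001, 0, 0], [0, 0, 0]]' --rotation '[[0, 0, 0], [0, 0, 0], [0, 0, 0], [0, 0, 0]]' --gripper '[0, 0, 0, 0]'

```text
t: 32.85
position: [0.5915, -0.1843, 0.2229]
ee_rot: [-3.141, 0.008, 0.06]
contact_force: [-12.0, -1.1, 1.7]
gripper_width: 0.0252
gripper_force: 50.3
```

drive_tool --slide '[[0.001, 0, 0], [0.001, 0, 0], [0, 0, 0]]' --rotation '[[0, 0, 0], [0, 0, 0], [0, 0, 0]]' --gripper '[0, 0, 0]'

```text
t: 33.22
position: [0.5924, -0.1844, 0.2222]
ee_rot: [-3.141, 0.013, 0.059]
contact_force: [-18.7, -0.4, 3.9]
gripper_width: 0.025
gripper_force: 50.4
```

drive_tool --slide '[[0, 0, 0], [0, 0, 0], [0, 0, 0], [0, 0, -0.03], [0, 0, -0.05], [0, 0, -0.06], [0, 0, -0.06], [0, -0.05, 0], [0, -0.05, 0], [0, 0, 0], [0, 0, 0]]' --rotation '[[0, 0, 0], [0, 0, 0], [0, 0, 0], [0, 0, 0], [0, 0, 0], [0, 0, 0], [0, 0, 0], [0, 0, 0], [0, 0, 0], [0, 0, 0], [0, 0, 0]]' --gripper '[0.045, 0.045, 0.045, 0.045, 0.045, 0.045, 0.045, 0.045, 0.045, 0.045, 0.045]'

```text
t: 34.6
position: [0.5893, -0.0837, 0.4245]
ee_rot: [3.142, -0.001, 0.061]
contact_force: [0.0, -0.3, 0.4]
gripper_width: 0.0448
gripper_force: 0.0
```

```bash
python3 look.py w10; python3 -c "
from h import *
cv2.imwrite('pics/s10.png',snapshot('scene'))"
```

```text
[ 0.5894 -0.0842  0.4243] [ 3.1416 -0.0003  0.0605] 34.65
(432, 267) [ 0.5269 -0.1958] 657.0
(357, 266) [ 0.5232 -0.1227] 612.0
(280, 266) [ 0.5192 -0.0487] 502.0
(205, 264) [0.5164 0.0242] 507.5
```

View pics/w10.png

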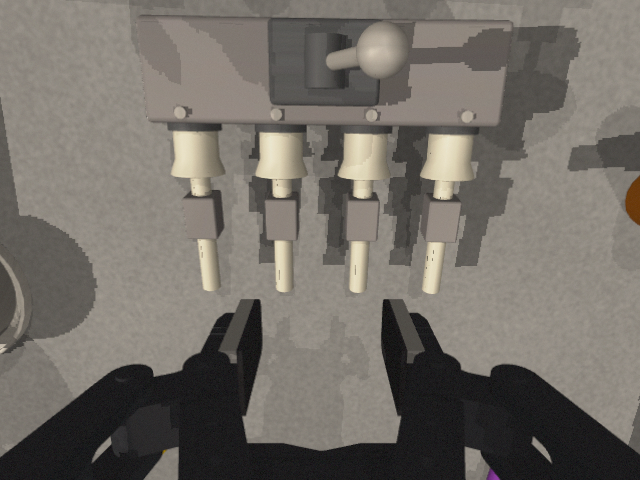

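View pics/s10.png

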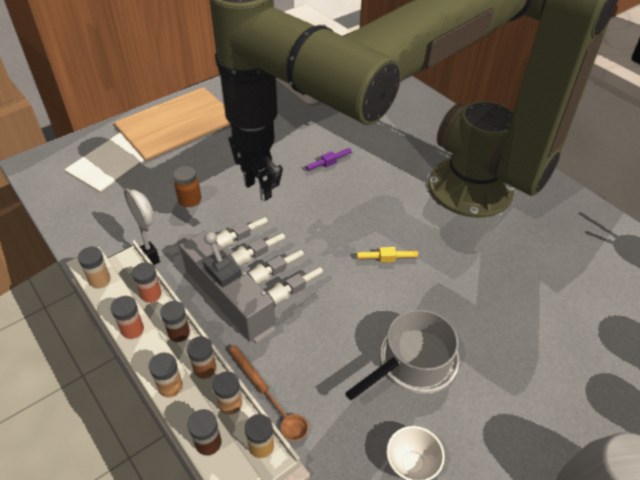

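All four sleeves sit equally close to their collets ((202,215), (281,217), (362,217), (443,218)). The pan stands in its tray with the handle to the rack, and the bystanders are in place. Lever knob: wrist (382,50), scene (211,238), leaning right.

```bash
python3 - <<'E'
from h import *
import pickle
p=pickle.load(open('w10.pkl','rb'))
c1,d1=ray('w',[(382,50)],p); c2,d2=ray('scene',[(211,238)])
A=np.c_[d1[0],-d2[0]]; s=np.linalg.lstsq(A,c2-c1,rcond=None)[0]; a=c1+s[0]*d1[0]; b=c2+s[1]*d2[0]; print(a,b)
u=np.array([np.cos(.055),np.sin(.055)]); piv=np.array([0.6176,-0.0829])+u*.078; print('pivot',piv, plane('w',[(327,58)],0.1,p))
k=(a+b)/2
t=np.array([u[1],-u[0]]) # to the right
st=k[:2]+t*0.05
print('start',st, go([*st,k[2]+0.16],down(.06)), go([*st,k[2]+0.16],down(.06))[0])
E
```

```text
[ 0.6956 -0.1074  0.17  ] [ 0.6923 -0.1051  0.1693]
pivot [ 0.6955 -0.0786] [[ 0.6982 -0.0811  0.1   ]]
start [ 0.6967 -0.1562] (array([0.1029, 0.0779, 0.0946]), array([ 0.0001, -0.0001, -0.0002])) [0.1029 0.0779 0.0946]
```

drive_tool --slide '[[0, 0.0435, 0], [0, 0.0434, 0], [0.048, 0, 0], [0.0475, 0, 0], [0, 0, 0.05], [0, 0, 0.051], [0, 0, 0], [0, 0, 0]]' --rotation '[[0, 0, 0], [0, 0, 0], [0, 0, 0], [0, 0, 0], [0, 0, 0], [0, 0, 0], [0, 0, 0], [0, 0, 0]]' --gripper '[0, 0, 0, 0, 0, 0, 0, 0]' --newtons 30

```text
t: 35.7
position: [0.69, -0.1658, 0.3262]
ee_rot: [3.14, -0.003, 0.06]
contact_force: [0.6, -0.0, 0.4]
gripper_width: -0.0001
gripper_force: 0.0
```

drive_tool --slide '[[0, -0.01, 0.002], [0, -0.01, 0], [0, -0.01, 0], [0, -0.01, 0], [0, -0.01, 0], [0, -0.01, 0], [0, -0.005, 0], [0, -0.005, 0], [0, 0, 0]]' --rotation '[[0, 0, 0], [0, 0, 0], [0, 0, 0], [0, 0, 0], [0, 0, 0], [0, 0, 0], [0, 0, 0], [0, 0, 0], [0, 0, 0]]' --gripper '[0, 0, 0, 0, 0, 0, 0, 0, 0]'

```text
t: 36.83
position: [0.6856, -0.0945, 0.3209]
ee_rot: [-3.141, 0.0, 0.061]
contact_force: [-0.1, 0.2, -0.5]
gripper_width: -0.0001
gripper_force: 0.0
```

drive_tool --slide '[[0, -0.004, 0], [0, -0.003, 0], [0, -0.003, 0], [0, 0, 0]]' --rotation '[[0, 0, 0], [0, 0, 0], [0, 0, 0], [0, 0, 0]]' --gripper '[0, 0, 0, 0]'

```text
t: 37.33
position: [0.685, -0.0847, 0.3211]
ee_rot: [-3.141, 0.0, 0.061]
contact_force: [0.5, -0.9, -0.2]
gripper_width: -0.0001
gripper_force: 0.1
```

drive_tool --slide '[[0, -0.003, 0], [0, -0.003, 0], [0, -0.003, 0], [0, 0, 0]]' --rotation '[[0, 0, 0], [0, 0, 0], [0, 0, 0], [0, 0, 0]]' --gripper '[0, 0, 0, 0]'

```text
t: 37.83
position: [0.6845, -0.0757, 0.3212]
ee_rot: [-3.141, -0.0, 0.061]
contact_force: [-0.1, -0.2, 0.1]
gripper_width: -0.0001
gripper_force: 0.1
```

```bash
python3 look.py w11
```

```text
[ 0.6845 -0.0758  0.3213] [-3.1413 -0.0002  0.0609] 37.875
(68, 412) [0.5214 0.1145] 980.0
(90, 399) [0.5342 0.0962] 406.5
(40, 382) [0.5478 0.1322] 343.0
```

View pics/w11.png

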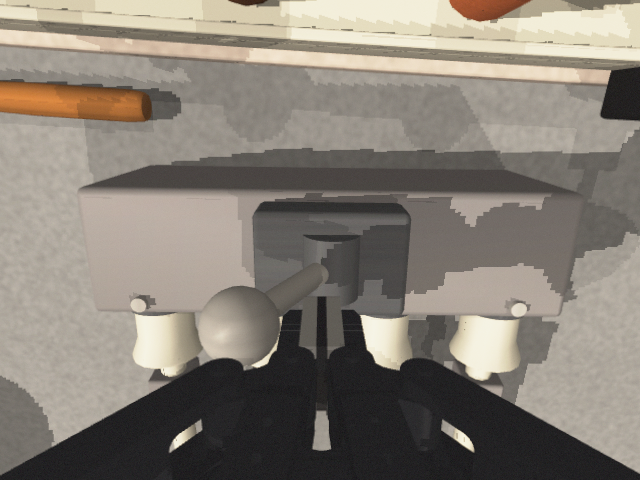

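The lever knob (240,325) now leans left; I continue until the stop is felt.

drive_tool --slide '[[0, -0.003, 0], [0, -0.003, 0], [0, -0.002, 0], [0, 0, 0]]' --rotation '[[0, 0, 0], [0, 0, 0], [0, 0, 0], [0, 0, 0]]' --gripper '[0, 0, 0, 0]'

```text
t: 38.38
position: [0.6841, -0.0724, 0.3215]
ee_rot: [3.134, 0.0, 0.056]
contact_force: [4.7, -19.4, -4.9]
gripper_width: 0.0002
gripper_force: 9.1
```

drive_tool --slide '[[0, -0.003, 0], [0, -0.002, 0], [0, -0.002, 0], [0, 0, 0]]' --rotation '[[0, 0, 0], [0, 0, 0], [0, 0, 0], [0, 0, 0]]' --gripper '[0, 0, 0, 0]'

```text
t: 38.88
position: [0.6837, -0.0703, 0.3216]
ee_rot: [3.127, 0.001, 0.051]
contact_force: [10.7, -38.6, -8.2]
gripper_width: 0.0
gripper_force: 18.3
```

The stop is reached, so I back off and retreat.

drive_tool --slide '[[0, 0.03, 0], [0, 0.02, 0], [0, 0, -0.05], [0, 0, -0.06], [-0.05, 0, 0], [-0.06, 0, 0], [-0.05, 0, 0], [-0.05, 0, 0], [0, 0, 0], [0, 0, 0]]' --rotation '[[0, 0, 0], [0, 0, 0], [0, 0, 0], [0, 0, 0], [0, 0, 0], [0, 0, 0], [0, 0, 0], [0, 0, 0], [0, 0, 0], [0, 0, 0]]' --gripper '[0, 0, 0, 0, 0, 0, 0, 0, 0, 0]'

```text
t: 40.12
position: [0.477, -0.1233, 0.4318]
ee_rot: [-3.141, -0.002, 0.061]
contact_force: [0.9, -0.2, 0.0]
gripper_width: -0.0003
gripper_force: 0.0
```

```bash
python3 -c "
from h import *
a=snapshot('scene')[130:480,60:500]; b=snapshot('top')[120:330,130:500]
cv2.imwrite('pics/f.png',np.vstack([cv2.resize(a,(560,300)),cv2.resize(b,(560,300))]))"
```

```text
(no output)
```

View pics/f.png

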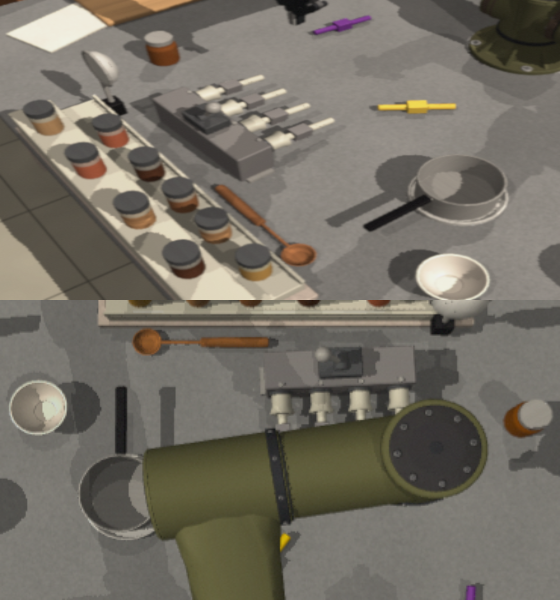

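The lever leans left, all four tubes are seated, the pan handle points straight back, and the jar, spoon and bowl are undisturbed.

```bash
python3 -c "
from rig import hand_in
print(hand_in())"
```

```text
the job is handed in; nothing more can be done
None
```

The job is handed in at about 40 s of the 208 s: the pan handle points straight back, all four tubes were pushed until they bottomed in collets 1–4, and the valve lever was then pushed left until it met its stop (the wrist read about 40 N there, fingers only). The last pictures show the jar, spoon and bowl undisturbed, and the hand-in gave no verdict.

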